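# Press the stoppers home in the sloping bottle rack

### The job

In the orange sloping rack stand three reagent bottles. Press the two flat wooden-headed stoppers, on the tall bottle and on the wide jar, straight down into their necks until each head sits fully home on its rim. Do not push down the white pump top of the third bottle, and leave the beaker, flask, notebook and phone where they are.

Things in the scene. Friction and masses are not known exactly. Their poses are not given: they have to be found in the camera images.
- rack: Fixed orange rack, 190 mm deep (x), 400 mm wide (y); origin on the table under its middle, x away from the robot at yaw 0. It holds three amber glass bottles side by side, 105 mm apart along its y (order varies), all leaning 38 degrees towards the rack's -x side, mouths up and towards the robot.
- bar_mid (a point): Middle of the rack's fixed aluminium carrying bar, 14 mm diameter, 380 mm long along the rack's y, 262 mm above the table, on an upright at each end. It hangs over the bottle mouths, in the way of a tool coming straight down.
- tall_stopper_top (a point): Centre of the flat top of the tall bottle's stopper: round pale wooden head 50 mm diameter, 18 mm thick, on a 32 mm cork shank. The point's z axis points out of the bottle along the stopper's axis, 38 degrees from vertical; the stopper slides along it. The bottle is 64 mm in diameter and 140 mm long.
- tall_stopper (a joint): How far the tall bottle's stopper has been pushed in from 18 mm proud (m): 0.018 is fully home, the head resting on the rim; it starts at 0 to 0.008, i.e. with a 10 to 18 mm gap under the head. It needs about 6 N to slide and stays where it is left.
- wide_stopper_top (a point): Centre of the flat top of the wide jar's stopper: round pale wooden head 70 mm diameter, 16 mm thick, on a 50 mm cork shank. z axis out of the jar along the stopper's axis, as for the other. The jar is 68 mm in diameter and 110 mm long, so this head stands lower than the other.
- wide_stopper (a joint): The same for the wide jar's stopper: 0.018 is fully home, starts at 0 to 0.008.
- pump_top (a point): Centre of the top of the third bottle's white plastic pump head, 34 mm diameter with a short spout, on a thin stem; z axis out of the bottle. It stands 30 mm higher along the lean than the tall stopper's home position and is to be left alone.
- pump (a joint): How far the pump head is pushed down (m), 0 at rest, sprung, 0.014 at most.
- beaker: Loose glass beaker, 84 mm diameter, 110 mm high; origin at the centre of its underside.
- flask: Loose glass conical flask, 84 mm diameter at the foot, 113 mm high; origin at the centre of its underside.
- notebook: Loose closed pocket notebook with orange covers, 150 x 106 x 16 mm, lying flat; origin at the centre of its underside.
- phone: Loose black phone, 75 x 155 x 9 mm, lying flat; origin at the centre of its underside.

How it is judged:
At the end, for the whole second after the job is handed in: Both stoppers are pushed in to within 2.5 mm of fully home (joints above 0.0155) and the pump head is up (joint below 0.003) (value of joint each of tall_stopper, wide_stopper above 0.0155 m and value of joint pump below 0.003 m); the robot touches nothing.
It fails at once if the pump head is pushed down by more than 4 mm (value of joint pump above 0.004 m).
It fails at once if the beaker, flask, notebook or phone is moved by more than 20 mm (distance of any of beaker, flask, notebook, phone from where it was at the start of the episode above 0.02 m).
It also fails if it takes over 35 s, if anything falls off the work surface, if the arm or the gripper's body presses on something with over 40 N, if the wrist force passes 120 N, or if a joint passes its speed limit or range.

### The arm

A 6-joint arm with a two-finger parallel gripper is mounted at the origin on the work surface. World frame = base frame: x ahead of the robot, y to its left, z up, the work surface at z = 0. Lengths are in m, angles in rad, forces in N, time in s.
With the tool pointing down it reaches from about 0.225 to 0.875 m from the base axis. Payload 3.4 kg.
Tool frame: the origin (TCP) lies on the centre line of the jaws, within the pads' length; the fingertips stand 17 mm ahead of it and the grasp point (between the pads) lies 2 mm behind it (nose_length is the distance from the TCP to the fingertips, in m); z points along the fingers, y is the line along which they close (so a half turn about z gives the same grasp; the last joint's range is limited). The gripper opens to 85 mm and grips with 20 to 120 N. Pads are 22 mm wide; open, the fingers measure 114 mm over their backs; the gripper's body (76 mm by 85 mm) begins 54 mm behind the grasp point. The pads swing forward as they close: fully open they stand 13 mm farther back than shut.
Start: joints at [1.194, 0.276, 1.505, -0, 1.361, -0.121], TCP at [0.146, 0.556, 0.215] pointing down, gripper open.
Joint ranges: [-2.89, 2.89], [-0.75, 2.08], [0.22, 2.7], [-1.18, 4.32], [0.11, 2.71], [-2.7, 2.7]. Speed limits (rad/s): [2.57, 2.57, 3.14, 3.14, 3.14, 3.14].

### API

Orientations are given as a unit quaternion [w, x, y, z].
In Python, from rig import get_state, get_image, sign_off, find_in, place_of, nose_length gives the robot as it stands.
- The arm moves only by the tool apply_moves, never from a script. Its argument "deltas" is one flat list of numbers, 5 for each row, row after row: the finger opening in mm, from 0 to 85.4, then the shift along the tool's x, y, z in mm, then the turn about the tool's z in degrees. A call has 1 to 12 rows; each row is the pose to reach, as a shift and turn from the pose commanded when the call began, along the tool's axes at that moment; what a row does not reach only later rows make up. A row lasts 1/12 s, in which the tool goes at most 41.7 mm and 7.16 degrees, less where a joint would pass 70% of its speed; a pose out of reach is approached as far as the arm can. A call with a gripper value outside its range is refused whole. The fingers move at their own pace and stop on an object; "squeeze" is the grip in N (left out, the last holds). Time passes only in rows, so rows that repeat a pose let the fingers close. It gives the time, the measured TCP pose, the force, the opening and the grip force at its end, in the units of the state.
- get_state(): the state, without advancing time (a new reading comes with each control period).
- get_image(name): name is "side" or "top" or "wrist"; returns a dict with "frame" (420x560x3 uint8, red, green, blue), "K" (3x3 intrinsics, pixels), "position" and "orientation" of the camera in the world. Camera axes: x right, y down, z forward; pixel columns grow to the right and rows downward; lengths in m; the calibration is good to about 2 mm. A picture is of the moment at which its call begins. There is no depth.
- sign_off(): hands the job in; it is judged then, once.
Trained networks look in a picture, given as the dict that the camera call returned (one of the last four; its "shot" number tells which), for a name from the list of things; names that differ only in an ending like _2 or _b are one class to them, and where a whole thing is asked for, a point or a joint stands for the part that bears it (a point fixed in the world has none). Each returns a list of dicts, best first, with "score" (0 to 1); they miss things now and then, are a little off and sometimes report something else, mostly with a low value. They report only what shows in the picture. A call takes as long as a camera call.
- find_in(query, picture): "point" ([column, row] in pixels, amid what is visible of it).
- place_of(query, picture): "point" ([column, row] in pixels: a listed point, or the origin of a listed thing).
The state is a dict: "clock": time; "qpos": joint angles; "qd": joint speeds; "effort": joint torques, N m; "position": TCP position; "ee_rot": TCP orientation; "contact_force": force on the tool from outside, world axes, zero at the start; "moment": the same for the moment, N m; "width": finger opening in m; "gripper_force": force on a finger pad.
Only numpy, scipy, OpenCV 4.12 (cv2) and the standard library are available. Lean on these libraries where they do the work, as an engineer would, in place of code of your own. Each camera call takes 0.05 s, during which the arm holds its last target. There are 200 camera calls.

## Working session

There is one attempt and no reset: what is moved stays moved. The work goes in short steps, Python scripts to look and compute and a tool call to move; the robot and the scene stay as the last step left them, time stands still between calls to the robot, and variables do not carry over. Pictures are saved under pics/ and viewed, at most 10 in all, crops included, and the job is handed in when it is done.

Besides the shell and the picture viewer there is one more tool, called after "Request:" as name(argument=value, ...) on one line, values as JSON. apply_moves: Moves the arm, as the interface text tells. Its arguments: {"type":"object","properties":{"deltas":{"type":"array"},"squeeze":{"type":"number"}},"required":["deltas"]}

```bash
mkdir -p pics; cat > h.py <<'E'
import numpy as np, cv2
from scipy.spatial.transform import Rotation as R
from rig import *
def rot(q): return R.from_quat(np.r_[q[1:],q[0]]).as_matrix()
def ray(im,p):
    d=rot(im["orientation"])@np.linalg.inv(im["K"])@np.r_[p,1]; return np.array(im["position"]),d/np.linalg.norm(d)
def tri(obs):
    A=0;b=0
    for im,p in obs:
        o,d=ray(im,p);M=np.eye(3)-np.outer(d,d);A=A+M;b=b+M@o
    x=np.linalg.solve(A,b)
    return x,[np.linalg.norm((np.eye(3)-np.outer(d,d))@(x-o)) for o,d in [ray(im,p) for im,p in obs]]
def proj(im,X):
    c=im["K"]@(rot(im["orientation"]).T@(np.array(X)-im["position"]));return c[:2]/c[2]
E
python3 - <<'E'
from h import *
s=get_state();print({k:np.round(s[k],3) for k in("clock","position","ee_rot","contact_force","width")},nose_length)
I={n:get_image(n) for n in("side","top")}
for n in I:
    cv2.imwrite(f"pics/{n}0.png",I[n]["frame"][:,:,::-1]); print(n,np.round(I[n]["position"],3),np.round(rot(I[n]["orientation"])[:,2],2))
for q in["rack","bar_mid","tall_stopper_top","wide_stopper_top","pump_top","beaker","flask","notebook","phone"]:
    r={n:place_of(q,I[n]) for n in I}
    for n in I: print(q,n,[(np.round(d["point"]).tolist(),round(d["score"],2)) for d in r[n][:2]])
    if all(r.values()): print("  ",*[np.round(v,4) for v in tri([(I[n],r[n][0]["point"]) for n in I])])
E
```

```text
{'clock': np.float64(0.0), 'position': array([0.145, 0.556, 0.214]), 'ee_rot': array([-0.   ,  0.128,  0.992, -0.001]), 'contact_force': array([ 0.073,  0.111, -0.057]), 'width': np.float64(0.085)} 0.017
side [-0.055 -0.916  0.92 ] [ 0.4   0.71 -0.58]
top [0.203 0.014 1.416] [ 0.22  0.01 -0.98]
rack side [([299.0, 221.0], 0.77)]
rack top [([263.0, 181.0], 0.7)]
   [0.61   0.0904 0.0051] [0.0015 0.0015]
bar_mid side [([296.0, 153.0], 0.7)]
bar_mid top [([253.0, 161.0], 0.81), ([417.0, 279.0], 0.37)]
   [0.5898 0.0977 0.264 ] [0.0068 0.0068]
tall_stopper_top side [([276.0, 158.0], 0.71)]
tall_stopper_top top [([210.0, 163.0], 0.55)]
   [0.5974 0.2129 0.1918] [0.0042 0.0042]
wide_stopper_top side [([303.0, 199.0], 0.58)]
wide_stopper_top top [([150.0, 222.0], 0.67), ([296.0, 182.0], 0.63)]
   [ 0.6176  0.3393 -0.052 ] [0.1402 0.1402]
pump_top side [([281.0, 175.0], 0.59)]
pump_top top [([252.0, 176.0], 0.59)]
   [0.5606 0.1101 0.1955] [0.0084 0.0084]
beaker side [([231.0, 187.0], 0.68)]
beaker top [([147.0, 221.0], 0.97)]
   [0.4976 0.4046 0.0063] [0.0077 0.0077]
flask side [([305.0, 345.0], 0.78)]
flask top [([417.0, 281.0], 0.83)]
   [ 0.3446 -0.333   0.0022] [0.0059 0.0059]
notebook side [([386.0, 338.0], 0.55)]
notebook top [([443.0, 210.0], 0.61)]
   [ 0.5409 -0.4146 -0.0111] [0.0002 0.0002]
phone side []
phone top [([180.0, 282.0], 0.7)]
```

View pics/side0.png

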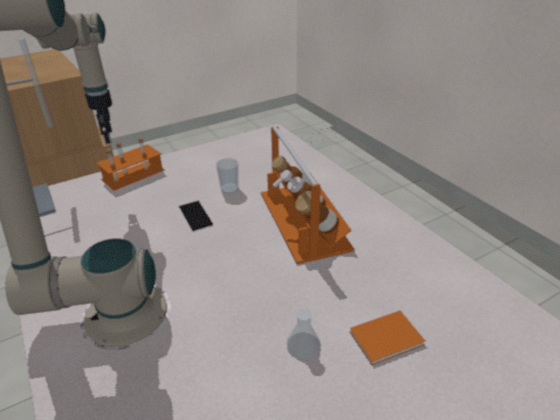

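View pics/top0.png

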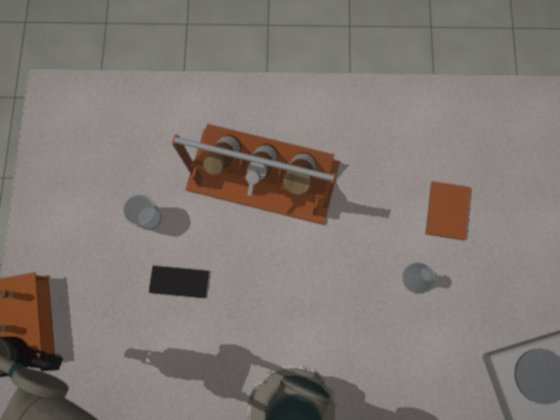

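The tall bottle is at the left end (top view about 213,163), the pump is in the middle (253,176) and the wide jar is on the right (297,185). The bar runs from (177,139) to (332,178). The beaker, flask, phone and notebook are all clear of the rack.

```bash
python3 - <<'E'
from h import *
I={n:get_image(n) for n in("side","top")}
t=I["top"]; S=I["side"]
def atz(im,p,z):
    o,d=ray(im,p); return o+d*(z-o[2])/d[2]
a,b=atz(t,(177,139),.262),atz(t,(332,178),.262)
a2,b2=atz(S,(274,128),.262),atz(S,(317,183),.262)
print("bar",a,b,a2,b2)
v=a-b; yaw=np.arctan2(-v[0],v[1]); ex=np.array([np.cos(yaw),np.sin(yaw),0]); ey=np.array([-ex[1],ex[0],0])
m=(a+b)/2; print("len",np.linalg.norm(v),"yaw",np.degrees(yaw),"mid",m)
for n,pt,ps in[("tall",(212,163),(276,158)),("pump",(252,176),(281,175)),("wide",(297,185),(303,199))]:
    x,e=tri([(t,pt),(S,ps)]); print(n,x,e,"rel bar",(x-m)@ex,(x-m)@ey,x[2])
f=np.hstack([cv2.resize(t["frame"][110:230,165:355],None,fx=4,fy=4,interpolation=3)])
cv2.imwrite("pics/t1.png",f[:,:,::-1])
cv2.imwrite("pics/s1.png",cv2.resize(S["frame"][120:265,240:365],None,fx=4,fy=4,interpolation=3)[:,:,::-1])
E
```

```text
bar [0.63607464 0.28111509 0.262     ] [ 0.5467167  -0.08143073  0.262     ] [0.63015753 0.28496211 0.262     ] [ 0.55554149 -0.07361483  0.262     ]
len 0.3733956541383931 yaw -13.84591826682268 mid [0.59139567 0.09984218 0.262     ]
tall [0.59589438 0.20815781 0.19569195] [np.float64(0.004282232599817723), np.float64(0.00428223259981767)] rel bar -0.021553197880056392 0.10624488040455361 0.1956919490281632
pump [0.56091517 0.11074596 0.19365175] [np.float64(0.008384803614262484), np.float64(0.00838480361426254)] rel bar -0.032204217268635905 0.0032926116570562635 0.19365174723540254
wide [ 0.5567305  -0.00299455  0.16759309] [np.float64(0.0013975900710360637), np.float64(0.0013975900710360865)] rel bar -0.009047864432096568 -0.10814435685059984 0.16759309324023267
```

View pics/t1.png

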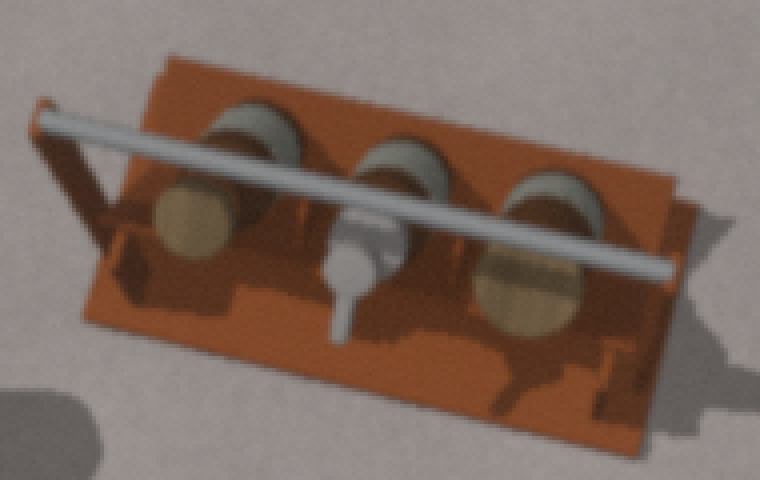

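View pics/s1.png

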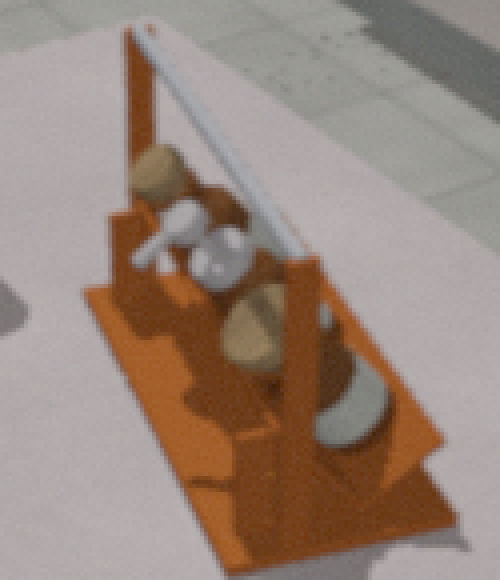

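The crops confirm the layout. The tall face centre is at about (213,164) in the top view and (279,163) in the side view. The wide face is at about (296,182) top and (302,202) side. The pump spout points towards the robot. Since the tool stays vertical, I'll press with one finger of the open gripper, reaching under the bar from the front with the body kept in front of it.

```bash
cat >> h.py <<'E'
yaw=np.radians(-13.8); ex=np.array([np.cos(yaw),np.sin(yaw),0]); ey=np.array([-ex[1],ex[0],0]); ez=np.array([0,0,1.])
bar=np.array([.5915,.1005,.262])
n=-np.sin(np.radians(38))*ex+np.cos(np.radians(38))*ez; u=np.cos(np.radians(38))*ex+np.sin(np.radians(38))*ez
def loc(x): d=np.array(x)-bar; return np.round([d@ex,d@ey,x[2]],4)
def goto(X):
    s=get_state(); M=rot(s["ee_rot"]); print("from",np.round(s["position"],4),"t",s["clock"],"tool shift mm",np.round(M.T@(np.array(X)-s["position"])*1e3,1),"ytool deg",np.degrees(np.arctan2(M[1,1],M[0,1])).round(1),"F",np.round(s["contact_force"],1))
E
python3 - <<'E'
from h import *
w=get_image("wrist"); s=get_state(); M=rot(s["ee_rot"])
print("cam in tool",M.T@(w["position"]-s["position"]),"qpos",s["qpos"])
t=get_image("top");S=get_image("side")
for nm,pt,ps in[("tall",(213.2,164.5),(278.8,163)),("pump",(252.5,177),(286,173.5)),("wide",(296.3,182),(302,202))]:
    x,e=tri([(t,pt),(S,ps)]); print(nm,x,e[0],loc(x))
    p=x-.012*u; X=p-.057*ex+.05*n; X[2]+=.015; print("pre",X); goto(X)
E
```

```text
cam in tool [ 0.0807786  -0.00094305 -0.16028517] qpos [ 1.19400090e+00  2.75897861e-01  1.50486359e+00  2.87899779e-06
  1.36071267e+00 -1.20982406e-01]
tall [0.60211357 0.20731536 0.1742991 ] 0.001085137693027203 [-0.0152  0.1063  0.1743]
pre [0.50768125 0.23051017 0.2213117 ]
from [0.1455 0.5563 0.2148] t 1.25 tool shift mm [-432.8 -223.5   -6.5] ytool deg 75.3 F [-0.1 -0.3 -0.4]
pump [0.56623477 0.10615241 0.19656236] 0.0005642238222621623 [-0.0259 -0.0005  0.1966]
pre [0.47180245 0.12934722 0.24357496]
from [0.1455 0.5563 0.2148] t 1.25 tool shift mm [-423.7 -330.5  -28.8] ytool deg 75.3 F [-0.1 -0.3 -0.4]
wide [0.56261156 0.00090435 0.15449848] 0.004411711436167423 [-0.0043 -0.1036  0.1545]
pre [0.46817923 0.02409915 0.20151108]
from [0.1455 0.5563 0.2148] t 1.25 tool shift mm [-446.8 -433.2   13.3] ytool deg 75.3 F [-0.1 -0.3 -0.4]
```

Request:
apply_moves(deltas=[85,-36,-19,-8,7,85,-72,-37,-15,14,85,-108,-56,-25,21,85,-144,-74,-25,28,85,-180,-93,-25,35,85,-216,-111,-25,42,85,-252,-130,-25,49,85,-288,-148,-25,56,85,-324,-167,-25,63,85,-360,-186,-25,70,85,-396,-204,-25,77,85,-432,-223,-25,84])

```text
clock: 2.25
position: [0.5083, 0.2297, 0.24]
ee_rot: [-0.0, 0.76, 0.649, 0.0]
contact_force: [0.5, 0.9, 0.1]
width: 0.085
gripper_force: 0.0
```

Request:
apply_moves(deltas=[85,0,0,0,4.8,85,0,0,0,4.8,85,0,0,0,4.8])

```text
clock: 2.5
position: [0.5068, 0.2311, 0.2396]
ee_rot: [-0.001, 0.785, 0.62, -0.0]
contact_force: [0.1, 0.3, 0.4]
width: 0.085
gripper_force: 0.0
```

```bash
python3 - <<'E'
from h import *
I={k:get_image(k) for k in("wrist","side","top")}
for q in["tall_stopper_top","pump_top","bar_mid","wide_stopper_top"]:
    r={k:place_of(q,I[k]) for k in I}
    for k in I: print(q,k,[(np.round(d["point"],1).tolist(),round(d["score"],2)) for d in r[k][:2]])
    ok=[(I[k],r[k][0]["point"]) for k in I if r[k]]
    if len(ok)>1: x,e=tri(ok); print("  ",np.round(x,4),np.round(e,4),loc(x))
a=I["wrist"]["frame"]; b=cv2.resize(I["side"]["frame"][100:240,215:345],(390,420),interpolation=3)
cv2.imwrite("pics/w2.png",cv2.resize(np.hstack([a,b]),None,fx=.84,fy=.84)[:,:,::-1])
goto([0,0,0])
E
```

```text
tall_stopper_top wrist [([407.7, 221.9], 0.68)]
tall_stopper_top side [([278.4, 159.8], 0.66)]
tall_stopper_top top [([212.1, 164.0], 0.6)]
   [0.5985 0.2078 0.1862] [0.0034 0.0014 0.002 ] [-0.0188  0.1058  0.1862]
pump_top wrist [([388.1, 350.3], 0.64)]
pump_top side [([283.7, 174.6], 0.6)]
pump_top top [([255.9, 177.6], 0.53)]
   [0.5622 0.1023 0.1955] [0.0025 0.0052 0.0048] [-0.0289 -0.0053  0.1955]
bar_mid wrist []
bar_mid side [([296.6, 153.7], 0.96)]
bar_mid top [([251.2, 156.1], 0.91)]
   [0.6018 0.1056 0.2548] [0.0027 0.0027] [0.0088 0.0074 0.2548]
wide_stopper_top wrist []
wide_stopper_top side [([301.4, 197.0], 0.54)]
wide_stopper_top top [([295.4, 181.6], 0.87)]
   [0.5599 0.0028 0.1718] [0.003 0.003] [-0.0074 -0.1024  0.1718]
from [0.507  0.2313 0.2398] t 3.25 tool shift mm [-342.9 -439.3  239.8] ytool deg -13.5 F [-0.6  0.5  0.3]
```

View pics/w2.png

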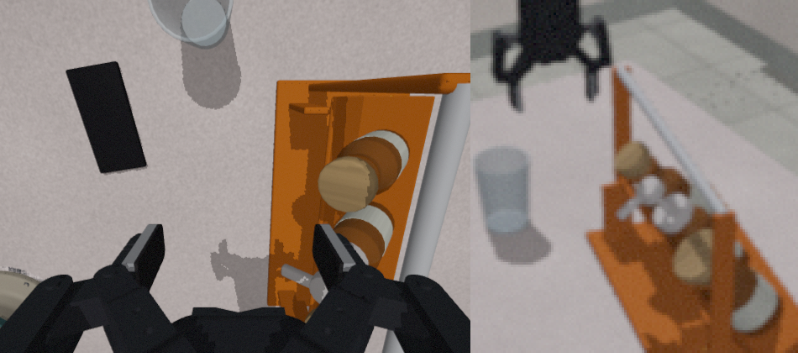

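The wrist view shows the open fingers in front of the bar (pad tip about 320,240). The tall stopper head is at (348,185), with the pump at (300,275). The path along the stopper axis is clear, so I'll approach and then creep in.

Request:
apply_moves(deltas=[85,0,-5,4,0,85,0,-10,8,0,85,0,-4,16,0,85,0,3,24,0,85,0,9,32,0,85,0,15,40,0,85,0,15,40,0])

```text
clock: 3.83
position: [0.5222, 0.2269, 0.1971]
ee_rot: [-0.0, 0.785, 0.619, -0.002]
contact_force: [-0.3, -0.4, -0.5]
width: 0.085
gripper_force: 0.0
```

Request:
apply_moves(deltas=[85,0,1.8,2.4,0,85,0,3.7,4.7,0,85,0,5.5,7.1,0,85,0,5.5,7.1,0])

```text
clock: 4.17
position: [0.5272, 0.2264, 0.1924]
ee_rot: [-0.0, 0.785, 0.619, -0.0]
contact_force: [0.7, 0.8, -0.6]
width: 0.0851
gripper_force: 0.0
```

Request:
apply_moves(deltas=[85,0,1.8,2.4,0,85,0,3.7,4.7,0,85,0,3.7,4.7,0])

```text
clock: 4.42
position: [0.5307, 0.2255, 0.1877]
ee_rot: [-0.0, 0.785, 0.619, -0.0]
contact_force: [-0.2, -0.3, 0.4]
width: 0.0852
gripper_force: 0.0
```

Request:
apply_moves(deltas=[85,0,1.8,2.4,0,85,0,3.7,4.7,0,85,0,3.7,4.7,0])

```text
clock: 4.67
position: [0.5343, 0.2246, 0.1828]
ee_rot: [-0.0, 0.785, 0.619, -0.0]
contact_force: [0.2, 0.5, 0.8]
width: 0.0849
gripper_force: 0.0
```

```bash
python3 - <<'E'
from h import *
I={k:get_image(k) for k in("wrist","side")}
a=I["wrist"]["frame"]; b=cv2.resize(I["side"]["frame"][110:215,225:323],(390,420),interpolation=3)
cv2.imwrite("pics/w3.png",cv2.resize(np.hstack([a,b]),None,fx=.84,fy=.84)[:,:,::-1])
goto([0,0,0])
E
```

```text
from [0.5341 0.2247 0.1831] t 4.7667 tool shift mm [-342.9 -467.1  183.3] ytool deg -13.5 F [-0.5  0.9 -0.4]
```

View pics/w3.png

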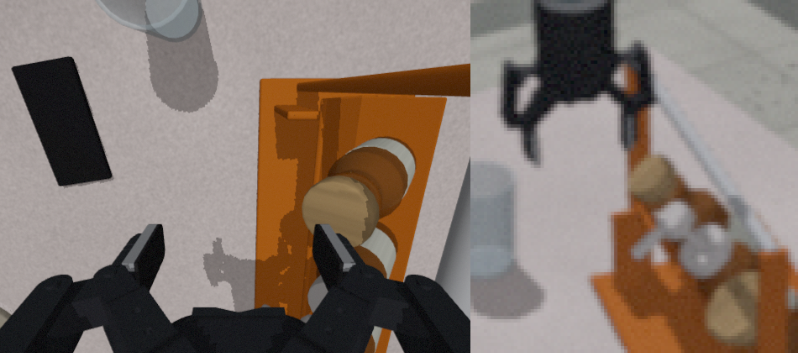

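The finger tip hovers just over the near half of the tall head, which sits at (340,210) in the wrist view. There is no contact yet, so I'll keep creeping.

Request:
apply_moves(deltas=[85,0,1.8,2.4,0,85,0,3.1,3.9,0,85,0,3.1,3.9,0])

```text
clock: 5.02
position: [0.535, 0.2243, 0.1784]
ee_rot: [-0.002, 0.785, 0.619, -0.002]
contact_force: [-3.7, 1.2, -2.1]
width: 0.0851
gripper_force: 0.0
```

Request:
apply_moves(deltas=[85,0,1.8,2.4,0,85,0,3.1,3.9,0,85,0,3.1,3.9,0])

```text
clock: 5.27
position: [0.5353, 0.224, 0.1738]
ee_rot: [-0.003, 0.785, 0.619, -0.004]
contact_force: [-9.4, 2.6, -3.2]
width: 0.0851
gripper_force: 0.0
```

```bash
python3 - <<'E'
from h import *
s=get_state();M=rot(s["ee_rot"]);F=M.T@np.array(s["contact_force"]);m=np.array(s["moment"]);print("tool F",F,"moment world",m,"tool",M.T@m, "TCP loc",loc(s["position"]))
b=get_image("side"); c=get_image("wrist")
r=place_of("tall_stopper_top",b);print(r[:1],[place_of("tall_stopper_top",c)[:1]])
f=cv2.resize(b["frame"][110:200,240:320],(400,450),interpolation=3)
g=cv2.resize(c["frame"][130:420,300:560],(400,450))
cv2.imwrite("pics/s4.png",np.hstack([f,g])[:,:,::-1])
E
```

```text
tool F [ 0.33767464 -9.73462573  3.31506749] moment world [ 0.27932228  1.11762888 -0.08296646] tool [1.15209739 0.01247466 0.08071344] TCP loc [-0.084   0.1065  0.1738]
[{'point': [275.6, 162.4], 'score': 0.52}] [[{'point': [399.9, 262.8], 'score': 0.83}]]
```

View pics/s4.png

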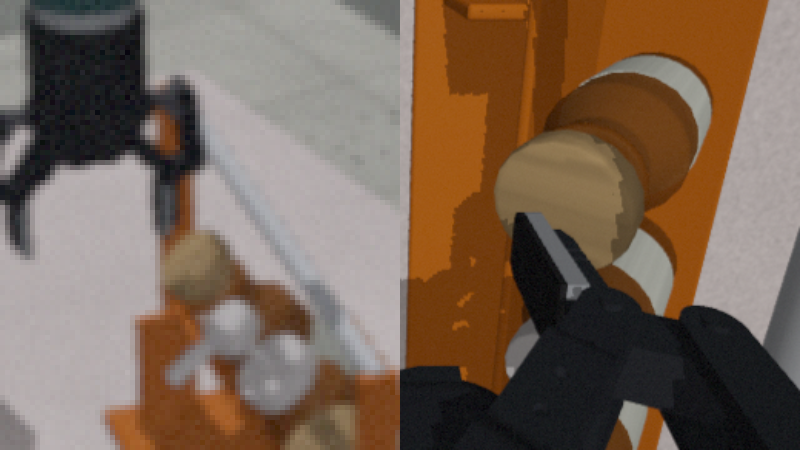

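The gripper's knuckle is touching the bar (force mostly −x, which fits), and the finger tip (520–590, 215–285 in the crop) is over the lower half of the head. I'll back off the bar slightly and press straight down. The slope of the face will turn that into travel along the stopper axis.

Request:
apply_moves(deltas=[85,0,-3,0,0,85,0,-6,0,0,85,0,-6,2,0,85,0,-6,4,0,85,0,-6,4,0])

```text
clock: 5.88
position: [0.5349, 0.2246, 0.1714]
ee_rot: [0.0, 0.785, 0.619, 0.0]
contact_force: [-0.2, -0.6, -0.6]
width: 0.0851
gripper_force: 0.0
```

Request:
apply_moves(deltas=[85,0,0,2,0,85,0,0,4,0,85,0,0,4,0])

```text
clock: 6.13
position: [0.5343, 0.2246, 0.167]
ee_rot: [-0.0, 0.785, 0.619, -0.0]
contact_force: [0.1, -0.3, -0.1]
width: 0.0849
gripper_force: 0.0
```

Request:
apply_moves(deltas=[85,0,0,2,0,85,0,0,4,0,85,0,0,4,0])

```text
clock: 6.38
position: [0.5341, 0.2246, 0.163]
ee_rot: [-0.0, 0.785, 0.619, -0.0]
contact_force: [1.0, 0.2, -0.5]
width: 0.0852
gripper_force: 0.0
```

```bash
python3 - <<'E'
from h import *
b=get_image("side"); c=get_image("wrist"); t=get_image("top")
for k in (b,c,t): print(place_of("tall_stopper_top",k)[:1])
f=cv2.resize(b["frame"][110:200,240:320],(400,450),interpolation=3)
g=cv2.resize(c["frame"][130:420,300:560],(400,450))
cv2.imwrite("pics/s5.png",np.hstack([f,g])[:,:,::-1])
s=get_state();M=rot(s["ee_rot"])
for Y in(.0425,.057):
  for z in(.004,.017): 
    X=s["position"]+M@[0,Y,z]; print(Y,z,"wrist crop",(proj(c,X)-[300,130])*[400/260,450/290],"side crop",(proj(b,X)-[240,110])*5)
print("bar", [ (proj(c,bar+ey*y)-[300,130])*[400/260,450/290] for y in(.1,.15)],loc(s["position"]))
E
```

```text
[{'point': [276.6, 162.1], 'score': 0.49}]
[{'point': [412.0, 277.1], 'score': 0.79}]
[{'point': [211.6, 164.5], 'score': 0.61}]
0.0425 0.004 wrist crop [ 88.90146403 185.45788526] side crop [155.95130003 289.65966635]
0.0425 0.017 wrist crop [ 81.59742321 171.21721797] side crop [156.45553909 306.53426621]
0.057 0.004 wrist crop [127.20881145 185.47190225] side crop [176.86588939 286.03242826]
0.057 0.017 wrist crop [117.45019952 171.23041915] side crop [177.26503781 302.88898427]
bar [array([452.31478503, 476.92829967]), array([561.10835808, 229.75289975])] [-0.085   0.1071  0.1636]
```

View pics/s5.png

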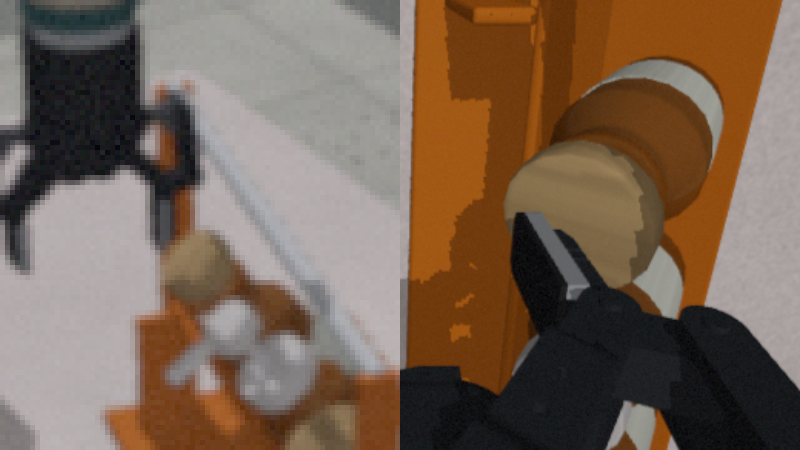

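The images put the open finger tip about 26 mm above where I assumed: side crop (160,247), with the head's face still below it at (195,265). I'll keep going down.

Request:
apply_moves(deltas=[85,0,0,2,0,85,0,0,4,0,85,0,0,6,0,85,0,0,6,0])

```text
clock: 7.02
position: [0.534, 0.2246, 0.1569]
ee_rot: [-0.0, 0.785, 0.619, -0.0]
contact_force: [-0.3, 0.1, -0.1]
width: 0.0849
gripper_force: 0.0
```

Request:
apply_moves(deltas=[85,0,0,2,0,85,0,0,4,0,85,0,0,4,0])

```text
clock: 7.27
position: [0.534, 0.2247, 0.153]
ee_rot: [-0.0, 0.785, 0.619, -0.0]
contact_force: [0.2, 0.1, 0.6]
width: 0.0853
gripper_force: 0.0
```

Request:
apply_moves(deltas=[85,0,0,2,0,85,0,0,4,0,85,0,0,4,0])

```text
clock: 7.52
position: [0.5341, 0.2247, 0.149]
ee_rot: [-0.0, 0.785, 0.619, -0.0]
contact_force: [0.2, 0.1, -0.3]
width: 0.0849
gripper_force: 0.0
```

Request:
apply_moves(deltas=[85,0,2,0,0,85,0,4,0,0,85,0,5,0,0,85,0,5,0,0])

```text
clock: 7.85
position: [0.5394, 0.2236, 0.1495]
ee_rot: [-0.0, 0.785, 0.619, 0.0]
contact_force: [-0.4, -0.4, 0.1]
width: 0.0851
gripper_force: 0.0
```

Request:
apply_moves(deltas=[85,0,0,2,0,85,0,0,4,0,85,0,0,4,0])

```text
clock: 8.1
position: [0.539, 0.2234, 0.145]
ee_rot: [-0.0, 0.785, 0.619, -0.0]
contact_force: [1.1, -0.4, -0.0]
width: 0.0847
gripper_force: 0.0
```

Request:
apply_moves(deltas=[85,0,1.2,1.6,0,85,0,2.5,3.2,0,85,0,2.5,3.2,0])

```text
clock: 8.35
position: [0.5401, 0.2234, 0.1428]
ee_rot: [-0.001, 0.785, 0.619, -0.001]
contact_force: [-6.0, 1.1, 5.5]
width: 0.0847
gripper_force: 2.8
```

Request:
apply_moves(deltas=[85,0,1.2,1.6,0,85,0,2.5,3.2,0,85,0,2.5,3.2,0])

```text
clock: 8.6
position: [0.54, 0.2235, 0.1395]
ee_rot: [-0.003, 0.785, 0.619, -0.002]
contact_force: [-11.6, 3.2, 6.0]
width: 0.0848
gripper_force: 2.9
```

Request:
apply_moves(deltas=[85,0,1.2,1.6,0,85,0,2.5,3.2,0,85,0,2.5,3.2,0])

```text
clock: 8.85
position: [0.5393, 0.2233, 0.136]
ee_rot: [-0.005, 0.785, 0.619, -0.004]
contact_force: [-18.1, 5.5, 7.2]
width: 0.0852
gripper_force: 2.9
```

Face contact is made: z force about 6 N, which is the sliding load. The bar is blocking x again, so I'll relieve x and press straight down.

Request:
apply_moves(deltas=[85,0,-3,1,0,85,0,-6,2,0,85,0,-6,3,0,85,0,-6,3,0])

```text
clock: 9.18
position: [0.5406, 0.2233, 0.134]
ee_rot: [0.0, 0.785, 0.62, 0.0]
contact_force: [-2.7, -1.2, 4.6]
width: 0.0852
gripper_force: 2.8
```

Request:
apply_moves(deltas=[85,0,0,2,0,85,0,0,4,0,85,0,0,4,0])

```text
clock: 9.43
position: [0.5415, 0.2234, 0.1302]
ee_rot: [0.001, 0.785, 0.619, 0.001]
contact_force: [-2.6, -0.1, 5.0]
width: 0.085
gripper_force: 2.8
```

Request:
apply_moves(deltas=[85,0,0,2,0,85,0,0,4,0,85,0,0,4,0])

```text
clock: 9.68
position: [0.5424, 0.2235, 0.1281]
ee_rot: [0.001, 0.785, 0.619, 0.002]
contact_force: [-2.6, -0.6, 12.6]
width: 0.0851
gripper_force: 5.8
```

Request:
apply_moves(deltas=[85,0,0,2,0,85,0,0,4,0,85,0,0,4,0])

```text
clock: 9.93
position: [0.5428, 0.2235, 0.1273]
ee_rot: [0.002, 0.785, 0.619, 0.004]
contact_force: [-8.1, -1.5, 27.5]
width: 0.0851
gripper_force: 13.2
```

Request:
apply_moves(deltas=[85,0,0,3,0,85,0,0,5,0,85,0,0,5,0])

```text
clock: 10.18
position: [0.5432, 0.2236, 0.1264]
ee_rot: [0.003, 0.785, 0.619, 0.005]
contact_force: [-16.8, -4.4, 47.3]
width: 0.085
gripper_force: 22.8
```

The tall stopper is home: the force climbed stiffly to 47 N with no further travel, after about 14 mm along the axis. Next I'll retreat and cross high over to the wide jar.

Request:
apply_moves(deltas=[85,0,0,-6,0,85,0,-10,-12,0,85,0,-30,-15,0,85,0,-50,-25,0,85,0,-55,-55,0,85,0,-55,-85,0,85,0,-55,-120,0,85,-35,-55,-130,0,85,-70,-55,-130,0,85,-105,-55,-130,0,85,-140,-55,-130,0,85,-175,-55,-130,0])

```text
clock: 11.18
position: [0.4454, 0.0647, 0.2455]
ee_rot: [-0.0, 0.785, 0.62, -0.0]
contact_force: [0.6, -0.4, 0.6]
width: 0.0849
gripper_force: 0.0
```

Request:
apply_moves(deltas=[85,-17,0,0,0,85,-35,0,0,0,85,-35,0,0,0,85,-35,0,0,0])

```text
clock: 11.52
position: [0.438, 0.0316, 0.2456]
ee_rot: [-0.0, 0.786, 0.619, 0.0]
contact_force: [0.8, 0.1, -0.1]
width: 0.085
gripper_force: 0.0
```

```bash
python3 - <<'E'
from h import *
I={k:get_image(k) for k in("wrist","side","top")}
for q in["tall_stopper_top","pump_top","wide_stopper_top"]:
    r={k:place_of(q,I[k]) for k in I}
    for k in I: print(q,k,[(np.round(d["point"],1).tolist(),round(d["score"],2)) for d in r[k][:2]])
    ok=[(I[k],r[k][0]["point"]) for k in I if r[k]]
    if len(ok)>1: x,e=tri(ok); print("  ",np.round(x,4),np.round(e,4),loc(x))
a=I["wrist"]["frame"]; b=cv2.resize(I["side"]["frame"][110:250,225:355],(390,420),interpolation=3)
cv2.imwrite("pics/w6.png",cv2.resize(np.hstack([a,b]),None,fx=.84,fy=.84)[:,:,::-1])
s=get_state();print(loc(s["position"]),s["clock"]);goto([0,0,0])
E
```

```text
tall_stopper_top wrist []
tall_stopper_top side [([282.3, 163.4], 0.6)]
tall_stopper_top top [([213.3, 162.3], 0.51)]
   [0.6124 0.2073 0.1687] [0.0017 0.0017] [-0.0052  0.1087  0.1687]
pump_top wrist [([454.2, 70.3], 0.86)]
pump_top side [([283.1, 174.5], 0.61)]
pump_top top []
   [0.5595 0.1055 0.1979] [0.0035 0.0035] [-0.0323 -0.0028  0.1979]
wide_stopper_top wrist [([440.7, 210.8], 0.78)]
wide_stopper_top side [([301.8, 199.6], 0.55)]
wide_stopper_top top [([295.3, 178.4], 0.6)]
   [0.5646 0.0016 0.1641] [0.003  0.007  0.0084] [-0.0025 -0.1025  0.1641]
[-0.1324 -0.1031  0.2458] 12.1167
from [0.4383 0.032  0.2458] t 12.1167 tool shift mm [-133.  -418.9  245.9] ytool deg -13.4 F [-0.4 -0.1  0.5]
```

View pics/w6.png

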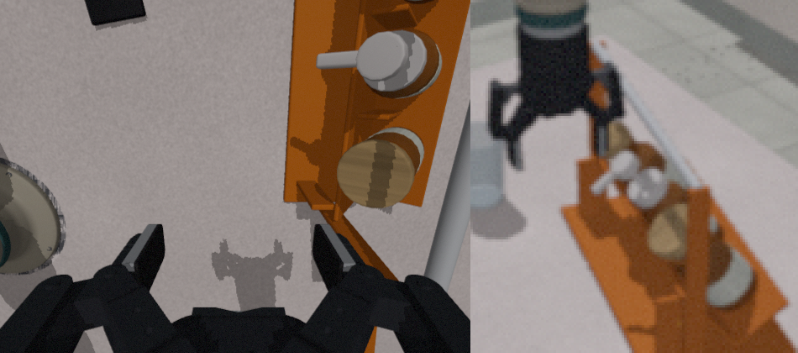

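The wide head is at (376,172) in the wrist view and lines up with the finger. The pump is up, and the tall head sits lower than before. I'll descend in front and then slide in under the bar.

Request:
apply_moves(deltas=[85,0,5,30,0,85,0,12,60,0,85,0,20,85,0,85,0,24,105,0,85,0,27,116,0,85,0,27,116,0])

```text
clock: 12.62
position: [0.4632, 0.0255, 0.1274]
ee_rot: [-0.002, 0.785, 0.619, -0.002]
contact_force: [0.2, 0.8, 0.2]
width: 0.085
gripper_force: 0.0
```

Request:
apply_moves(deltas=[85,0,4,0,0,85,0,8,2,0,85,0,12,4,0,85,0,16,6,0,85,0,16,6,0])

```text
clock: 13.03
position: [0.4815, 0.0215, 0.1243]
ee_rot: [0.001, 0.785, 0.619, 0.001]
contact_force: [-0.5, -0.6, -0.1]
width: 0.085
gripper_force: 0.0
```

Request:
apply_moves(deltas=[85,0,2,0,0,85,0,4,0,0,85,0,6,0,0,85,0,6,0,0])

```text
clock: 13.37
position: [0.4865, 0.0203, 0.1241]
ee_rot: [0.0, 0.785, 0.619, 0.0]
contact_force: [-0.4, -0.3, -0.1]
width: 0.0854
gripper_force: 0.0
```

Request:
apply_moves(deltas=[85,0,2,0,0,85,0,4,0,0,85,0,5,0,0,85,0,5,0,0])

```text
clock: 13.7
position: [0.4912, 0.0192, 0.1239]
ee_rot: [0.0, 0.785, 0.619, 0.0]
contact_force: [-0.2, -0.6, 0.6]
width: 0.0852
gripper_force: 0.0
```

Request:
apply_moves(deltas=[85,0,2,0,0,85,0,4,0,0,85,0,5,0,0,85,0,5,0,0])

```text
clock: 14.03
position: [0.4961, 0.018, 0.1239]
ee_rot: [0.0, 0.785, 0.619, 0.0]
contact_force: [0.0, -0.2, 0.3]
width: 0.0854
gripper_force: 0.0
```

Now at local x of −73 and under the bar with no contact. I'll press along the axis.

Request:
apply_moves(deltas=[85,0,1,2,0,85,0,2,4,0,85,0,3,6,0,85,0,3,6,0])

```text
clock: 14.37
position: [0.4985, 0.0174, 0.1173]
ee_rot: [-0.0, 0.785, 0.619, -0.0]
contact_force: [-0.1, -0.9, 0.7]
width: 0.0853
gripper_force: 0.0
```

Request:
apply_moves(deltas=[85,0,1,2,0,85,0,2,4,0,85,0,2,4,0])

```text
clock: 14.62
position: [0.5007, 0.0169, 0.1139]
ee_rot: [-0.0, 0.785, 0.619, 0.0]
contact_force: [-1.4, 0.8, 2.7]
width: 0.085
gripper_force: 1.0
```

Request:
apply_moves(deltas=[85,0,1,2,0,85,0,2,4,0,85,0,2,4,0])

```text
clock: 14.87
position: [0.5032, 0.0163, 0.1105]
ee_rot: [0.001, 0.785, 0.619, 0.001]
contact_force: [-0.9, -0.6, 4.2]
width: 0.085
gripper_force: 2.1
```

Request:
apply_moves(deltas=[85,0,1.2,1.6,0,85,0,2.5,3.2,0,85,0,3,5,0,85,0,3,5,0])

```text
clock: 15.2
position: [0.5067, 0.0155, 0.1057]
ee_rot: [0.001, 0.785, 0.619, 0.001]
contact_force: [-0.4, -0.4, 5.3]
width: 0.085
gripper_force: 2.2
```

Request:
apply_moves(deltas=[85,0,1,1.6,0,85,0,2,3.2,0,85,0,2,4,0,85,0,2,4,0])

```text
clock: 15.53
position: [0.509, 0.015, 0.102]
ee_rot: [0.001, 0.785, 0.619, 0.001]
contact_force: [-0.4, 0.1, 5.0]
width: 0.0853
gripper_force: 2.2
```

Request:
apply_moves(deltas=[85,0,0.5,1.6,0,85,0,1,3.2,0,85,0,1,3.2,0])

```text
clock: 15.78
position: [0.51, 0.0147, 0.1004]
ee_rot: [0.002, 0.785, 0.619, 0.002]
contact_force: [-4.7, -0.2, 16.4]
width: 0.085
gripper_force: 7.6
```

Request:
apply_moves(deltas=[85,0,0.5,2,0,85,0,1,4,0,85,0,1,4,0])

```text
clock: 16.03
position: [0.5105, 0.0147, 0.0995]
ee_rot: [0.002, 0.785, 0.62, 0.002]
contact_force: [-14.4, 1.3, 36.1]
width: 0.0851
gripper_force: 18.2
```

Request:
apply_moves(deltas=[85,0,0.5,2,0,85,0,1,4,0,85,0,1,4,0])

```text
clock: 16.28
position: [0.5108, 0.0146, 0.0986]
ee_rot: [0.002, 0.785, 0.62, 0.002]
contact_force: [-23.1, 3.2, 57.4]
width: 0.0851
gripper_force: 29.3
```

It stops hard after about 17 mm of axial travel, so the wide stopper is home. I'll retreat the same way out and take a final look.

Request:
apply_moves(deltas=[85,0,-1,-6,0,85,0,-5,-12,0,85,0,-20,-18,0,85,0,-45,-20,0,85,0,-70,-25,0,85,0,-80,-55,0,85,0,-90,-90,0,85,0,-110,-120,0,85,0,-140,-130,0,85,0,-170,-130,0,85,0,-190,-130,0,85,0,-190,-130,0])

```text
clock: 17.28
position: [0.321, 0.0596, 0.2193]
ee_rot: [-0.001, 0.785, 0.62, -0.001]
contact_force: [0.6, -0.0, -0.4]
width: 0.0848
gripper_force: 0.0
```

```bash
python3 - <<'E'
from h import *
I={k:get_image(k) for k in("side","top")}
for q in["tall_stopper_top","pump_top","wide_stopper_top","beaker","flask","phone","notebook"]:
    r={k:place_of(q,I[k]) for k in I}
    print(q,[np.round(r[k][0]["point"]).tolist() for k in I if r[k]],*[loc(tri([(I[k],r[k][0]["point"]) for k in I])[0]) for _ in [0] if all(r.values())])
b=cv2.resize(I["side"]["frame"][145:240,262:337],(380,480),interpolation=3)
a=cv2.resize(I["top"]["frame"][125:215,195:325],(400,277),interpolation=3); a=cv2.copyMakeBorder(a,0,203,0,0,0)
cv2.imwrite("pics/f.png",np.hstack([b,a])[:,:,::-1]); s=get_state();print(s["clock"],np.round(s["contact_force"],1),s["qpos"])
E
```

```text
tall_stopper_top [[277.0, 162.0], [214.0, 164.0]] [-0.0195  0.1044  0.1807]
pump_top [[298.0, 220.0], [251.0, 177.0]] [ 0.0301  0.0359 -0.0228]
wide_stopper_top [[306.0, 204.0], [296.0, 176.0]] [ 0.0128 -0.0978  0.1419]
beaker [[227.0, 190.0], [148.0, 221.0]] [-0.1688  0.2755 -0.0064]
flask [[303.0, 345.0], [418.0, 279.0]] [-0.1378 -0.4805  0.0073]
phone [[194.0, 214.0], [179.0, 284.0]] [-0.3133  0.1378  0.0096]
notebook [[385.0, 339.0], [445.0, 211.0]] [ 0.0686 -0.5171 -0.004 ]
18.0833 [-0.1  0.7 -0.3] [-3.28915810e-02 -1.11269680e-01  1.93014627e+00  6.06486814e-05
  1.32280541e+00  2.01996712e-01]
```

View pics/f.png

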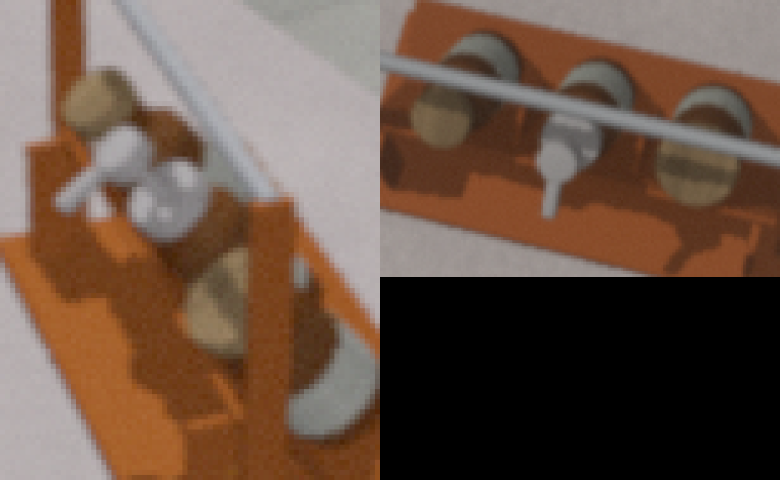

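In the last picture both heads sit down on their necks (tall at 95,100 and wide at 220,300 in the left crop), the pump is up and the loose things are unmoved. The two finger stop positions differ by 33 mm along the axis. Bottle and head sizes predict 32 mm with both home, so I'm handing it in.

```bash
python3 -c "
from rig import *
print(sign_off())"
```

```text
the job is handed in; nothing more can be done
None
```

I handed the job in at about 18 s: both stoppers were pressed to a hard stop, the pump was left up, and the beaker, flask, notebook and phone show no movement in the final images; the sign-off returned no verdict.

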